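# Bring the hanging shunt over the test fixture and calm its swing

## Task

Take the overhead trolley by its black grip, draw the hanging shunt off its parking rest and bring it over the test fixture, each stud above its socket. Calm the swing by steering the trolley alone: never touch the shunt, never let it swing wildly, and leave the three terminal boxes where they are. Keep it hanging still and level there for about five seconds, then let go of the trolley and leave it hanging still.

Things in the scene. Friction and masses are not known exactly. Their poses are not given: they have to be found in the camera images.
- gantry: Bench gantry, fixed: an aluminium rail 860 mm long, 30 x 30 mm, its top 265 mm over the bench, on two posts. Origin on the bench under the rail's middle; +y runs along the rail, away from the parking rest, z up. The rest is a steel pad, top 167 mm high, 60 mm wide, from y = -370 to its edge at y = -285 mm. Nothing stands higher than the trolley.
- trolley (a joint): Trolley on the rail: travel of its pivot pin along the gantry's +y in m, 0 at mid rail, stops at -0.175 and +0.29. Rolls with about 1.5 N friction plus 3 N per m/s, so it stays where it is left; trolley 0.5 kg. The shunt comes off its rest at about -0.115 and then drops and swings freely with an amplitude of about 0.29 rad.
- trolley_grip (a point): Where to hold the trolley: the middle of its black upright grip block, 30 mm along the rail, 34 mm across, 55 mm high, standing on the trolley's grey top plate (58 x 90 mm). This point is 327 mm above the bench, 33 mm above the plate and 22 mm below the block's top. Take it from above, fingers closing along the rail, lower by at most 10 mm.
- swing (a joint): Swing of the shunt about the pivot pin across the rail, 215 mm above the bench; rad, 0 = level, positive = the end at the parking rest (gantry -y) is up. At the start 0.30, its stud parked on the rest. Hanging free: L*swing'' = trolley acceleration (+y) - 9.81*swing, L = 0.424 m (period 1.31 s); left alone, its amplitude takes some 65 s to fall to a third.
- shunt: Heavy-current shunt hanging below the trolley: two brass end blocks 330 mm over the ends along the rail, joined by copper plates, 0.85 kg, on a bail. Under each end, 150 mm from the middle, a stud of 12 mm reaches 41 mm below the bar's centre. Origin at the bar's centre, 55 mm below the pivot pin, under the trolley's middle when level; axes as the gantry's when level.
- fixture: Test fixture, fixed on the bench right under the rail: black base 370 mm along the rail, 90 mm across, 12 mm thick, with two grey socket blocks 50 mm square, tops 42 mm high, centred 150 mm either side of the middle. Origin on the bench under its middle, axes parallel to the gantry's. Level over it, the studs clear the sockets by about 75 mm.
- box_near: Grey terminal box 80 x 80 x 45 mm with four small posts on top, loose, on the robot's side of the rail. Origin under its centre. Leave it alone.
- box_far: Grey terminal box 80 x 80 x 45 mm with six small posts on top, loose, beyond the rail. Origin under its centre. Leave it alone.
- box_yellow: Yellow terminal box 80 x 80 x 45 mm with four small posts on top, loose, beyond the rail. Origin under its centre. Leave it alone.

How it is judged:
By the outcome, as a careful person would: the job done as asked, in the order asked, and still so for the second after the job is handed in, with the robot touching nothing.
It also fails if it takes over 48 s, if anything falls off the work surface, if the arm or the gripper's body presses on something with over 40 N, if the wrist force passes 120 N, or if a joint passes its speed limit or range.

## Robot

A 6-joint arm with a two-finger parallel gripper is mounted at the origin on the work surface. World frame = base frame: x ahead of the robot, y to its left, z up, the work surface at z = 0. Lengths are in mm, angles in rad, forces in N, time in s.
With the tool pointing down it reaches from about 425 to 950 mm from the base axis. Payload 14.7 kg.
Tool frame: the origin (TCP) lies midway between the tips of the shut fingers; the grasp point (between the pads) lies 19 mm behind it; z points along the fingers, y is the line along which they close (so a half turn about z gives the same grasp; the last joint's range is limited). The gripper opens to 85 mm and grips with 20 to 120 N. Pads are 22 mm wide; open, the fingers measure 114 mm over their backs; the gripper's body (76 mm by 85 mm) begins 54 mm behind the grasp point. The pads swing forward as they close: fully open they stand 13 mm farther back than shut.
Start: joints at [-1.214, 0.48, 1.596, -0, 1.065, -0.047], TCP at [255.41, -597.711, 231.297] pointing down, gripper open.
Joint ranges: [-2.75, 2.75], [-0.82, 2.05], [0.23, 2.67], [-1.56, 4.7], [0.09, 2.69], [-2.92, 2.92]. Speed limits (rad/s): [1.89, 1.89, 2.39, 3.01, 3.01, 3.01].

## Interface

Orientations are given as a unit quaternion [w, x, y, z].
In Python, from workcell import monitor, cams, bot gives the robot as it stands.
- The arm moves only by the tool play_rows, never from a script. Its argument "increments" is one flat list of numbers, 5 for each row, row after row: the opening, from 0 (shut) to 1 (fully open), then the shift along the tool's x, y, z as a fraction of full scale, then the turn about the tool's z as a fraction of full scale. A call has 1 to 10 rows; each row is the pose to reach, as a shift and turn from the pose commanded when the call began, along the tool's axes at that moment; what a row does not reach only later rows make up. Full scale, the value 1, is 0.2 m for a shift and pi/2 rad for a turn. A row lasts 1/10 s, in which the tool goes at most 50 mm and 8.59 degrees, less where a joint would pass 70% of its speed; a pose out of reach is approached as far as the arm can. A call with a number of a shift or a turn outside -1 to 1 is refused whole. A call with a gripper value outside its range is refused whole. The fingers move at their own pace and stop on an object; "newtons" is the grip in N (left out, the last holds). Time passes only in rows, so rows that repeat a pose let the fingers close. It gives the time, the measured TCP pose, the force, the opening and the grip force at its end, in the units of the state.
- monitor.observe(): the state, without advancing time (a new reading comes with each control period).
- cams.read_camera(name): name is "scene" or "top"; returns (picture, depth): 384x512x3 uint8, red, green, blue; 384x512 float32, mm along the optical axis (not along the pixel's ray), 0 where there is no reading.
- cams.calibration(name): a dict with "fov_y" (degrees; the focal length in pixels is half the picture's height over the tangent of half this angle, whatever the lens; pixels are square), "cx", "cy" (the principal point, pixels), "world_from_camera" (4x4, takes a point from camera to world coordinates). Camera axes: x right, y down, z forward; pixel columns grow to the right and rows downward; lengths in mm; the calibration is good to about 2 mm. A picture is of the moment at which its call begins. calibration takes no time and is no camera call.
- bot.hand_in(): hands the job in; it is judged then, once.
The state is a dict: "clock": time; "qpos": joint angles; "qd": joint speeds; "effort": joint torques, N m; "eef_pos": TCP position; "orientation": TCP orientation; "wrist_force": force on the tool from outside, world axes, zero at the start; "torque": the same for the moment, N m; "gripper_width": finger opening in mm; "finger_force": force on a finger pad.
Only numpy, scipy, OpenCV 4.12 (cv2) and the standard library are available. Lean on these libraries where they do the work, as an engineer would, in place of code of your own. Each camera call takes 0.05 s, during which the arm holds its last target. There are 200 camera calls.

## Working session

There is one attempt and no reset: what is moved stays moved. The work goes in short steps, Python scripts to look and compute and a tool call to move; the robot and the scene stay as the last step left them, time stands still between calls to the robot, and variables do not carry over. Pictures are saved under pics/ and viewed, at most 10 in all, crops included, and the job is handed in when it is done.

Besides the shell and the picture viewer there is one more tool, called after "Call:" by a JSON object that holds its "method" and its "body", one argument or row to a line. play_rows: Moves the arm, as the interface text tells. Its arguments: {"type":"object","properties":{"increments":{"type":"array","items":{"type":"number"}},"newtons":{"type":"number"}},"required":["increments"]}

```bash
mkdir -p pics; cat > h.py <<'E'
import numpy as np, cv2
from workcell import monitor, cams, bot
def K(n):
    c=cams.calibration(n); f=192/np.tan(np.radians(c["fov_y"])/2)
    return f,c["cx"],c["cy"],np.array(c["world_from_camera"])
def pts(n,d):
    f,cx,cy,T=K(n); v,u=np.mgrid[:d.shape[0],:d.shape[1]]
    P=np.stack([(u-cx)/f*d,(v-cy)/f*d,d],-1)
    return P@T[:3,:3].T+T[:3,3]
E
python3 - <<'E'
from h import *
print(monitor.observe())
for n in("scene","top"):
    p,d=cams.read_camera(n); np.savez(f"{n}0.npz",p=p,d=d); cv2.imwrite(f"pics/{n}0.png",p[...,::-1]); print(K(n))
E
```

```text
{'clock': 0.0, 'qpos': array([-1.21360178e+00,  4.80876749e-01,  1.59690364e+00, -2.13963986e-05,
        1.06511729e+00, -4.66237840e-02]), 'qd': array([ 8.90913361e-04,  6.58755646e-04,  1.27159327e-03, -7.09175776e-06,
        2.31333332e-03,  2.15867772e-04]), 'effort': array([ 2.62940150e-03, -9.50641608e+01, -4.30188847e+01,  1.70661988e-04,
        1.19570651e-02,  2.73582731e-05]), 'eef_pos': array([ 255.24973159, -597.30399434,  230.63216869]), 'orientation': array([-6.43209795e-04,  9.79684250e-01,  2.00545117e-01, -1.10161565e-04]), 'wrist_force': array([-0.6697748 , -0.00334592, -0.51524603]), 'torque': array([0.01630787, 0.012957  , 0.00580241]), 'finger_force': 0.0, 'gripper_width': 85.48360171258656}
(np.float64(447.3956016593323), 255.00296672310768, 197.83650870680393, array([[-7.22998678e-01,  6.02965784e-01, -3.37201978e-01,
         8.94373834e+02],
       [ 6.90838769e-01,  6.33725007e-01, -3.48043691e-01,
         3.69902125e+02],
       [ 3.83488884e-03, -4.84587328e-01, -8.74734483e-01,
         1.07730676e+03],
       [ 0.00000000e+00,  0.00000000e+00,  0.00000000e+00,
         1.00000000e+00]]))
(np.float64(379.7650546059897), 252.53111500707882, 200.70300574313194, array([[ 2.48183391e-02, -9.97861996e-01,  6.04606178e-02,
         5.06390964e+02],
       [-9.98951176e-01, -2.70824212e-02, -3.69200640e-02,
         4.30212877e+01],
       [ 3.84785487e-02, -5.94809105e-02, -9.97487555e-01,
         1.12677813e+03],
       [ 0.00000000e+00,  0.00000000e+00,  0.00000000e+00,
         1.00000000e+00]]))
```

View pics/scene0.png

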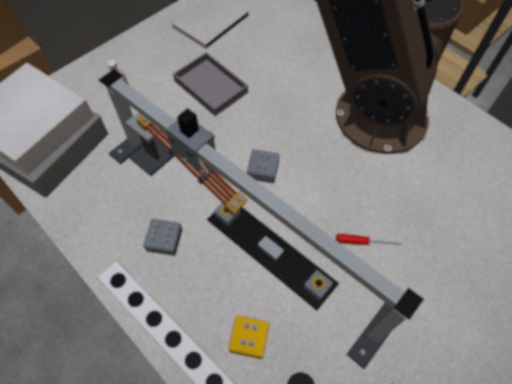

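View pics/top0.png

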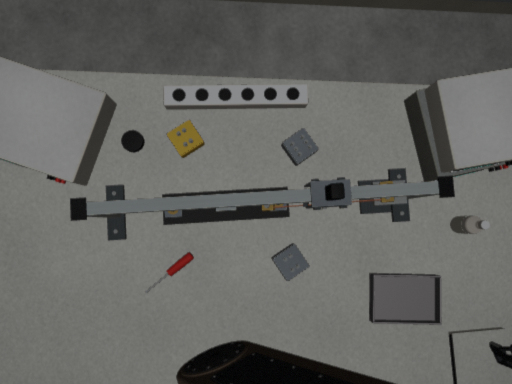

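The scene view shows the rail from (110,78) to (410,300), the black grip at (188,123) and the fixture sockets at about (230,210) and (318,283). In the top view the grip is at (335,191), the rail runs from (78,208) to (447,187), and the fixture base spans u = 163 to 290. Next I measure positions from depth in both views.

```bash
python3 - <<'E'
from h import *
for n in("scene","top"):
    z=np.load(f"{n}0.npz"); p=z["p"].astype(int); d=z["d"]; P=pts(n,d); Z=P[...,2]
    ok=(d>0)&(P[...,0]>300)&(P[...,0]<800)&(P[...,1]>-600)&(P[...,1]<600)
    vv,uu=np.mgrid[:384,:512]
    roi=(cv2.fillPoly(np.zeros((384,512),np.uint8),[np.array([[100,60],[430,290],[410,320],[90,100]] if n=="scene" else [[70,190],[455,170],[455,205],[70,222]])],1)>0)
    m=ok&roi&(abs(Z-265)<8); Q=P[m]
    c=Q.mean(0); u,s,vt=np.linalg.svd((Q-c)[:,:2],full_matrices=False); e=vt[0]*np.sign(vt[0][1])
    t=(Q-c)[:,:2]@e; w=(Q-c)[:,:2]@[e[1],-e[0]]
    mid=c[:2]+e*(t.min()+t.max())/2+np.array([e[1],-e[0]])*(w.min()+w.max())/2
    print(n,"rail",m.sum(),c,"dir",e,"yaw",np.degrees(np.arctan2(-e[0],e[1])),"ext",t.min(),t.max(),w.min(),w.max(),"mid",mid)
    print([np.round(c[:2]+0,1)], "width pct",np.percentile(w,[5,50,95]))
    for nm,lo,hi in(("griptop",338,362),("plate",285,303)):
        m=ok&(abs(Z-(lo+hi)/2)<(hi-lo)/2)&(cv2.boundingRect(roi.astype(np.uint8)) is not None)
        m&=(abs(uu-(188 if n=="scene" else 335))<35)&(abs(vv-(123 if n=="scene" else 191))<25)
        Q=P[m]
        if len(Q): print(nm,m.sum(),Q.mean(0),"box",cv2.minAreaRect(Q[:,:2].astype(np.float32)))
    r=p.sum(-1)
    m=ok&(r<110)&(abs(Z-12)<6)
    k,l,st,_=cv2.connectedComponentsWithStats(m.astype(np.uint8))
    for i in range(1,k):
        if st[i,4]>150:
            Q=P[l==i]; print("base",st[i],Q.mean(0),cv2.minAreaRect(Q[:,:2].astype(np.float32)))
    m=ok&(abs(Z-42)<5)
    k,l,st,_=cv2.connectedComponentsWithStats(m.astype(np.uint8))
    for i in range(1,k):
        if st[i,4]>40:
            Q=P[l==i]; print("z42",st[i],Q.mean(0),cv2.minAreaRect(Q[:,:2].astype(np.float32)))
a=[cv2.resize(np.load(f"{n}0.npz")["p"][y:y+h,x:x+w,::-1],(800,500 if n=="scene" else 300),interpolation=cv2.INTER_CUBIC) for n,x,y,w,h in(("scene",120,90,240,230),("top",150,150,260,90))]
cv2.imwrite("pics/c.png",cv2.resize(np.vstack(a),(600,600)))
E
```

```text
scene rail 5425 [561.80487871  68.33486343 265.89655866] dir [-0.09062838  0.99588478] yaw 5.199758207460589 ext -523.6885605874494 351.4369175190076 -28.846111420854292 32.9958405962061 mid [571.67664824 -17.24848988]
[array([561.8,  68.3])] width pct [-15.85153037   0.16908111  13.76611826]
griptop 234 [ 582.10036945 -156.67318446  347.22850875] box ((580.9360961914062, -159.17105102539062), (34.756282806396484, 31.24271011352539), 5.270678520202637)
plate 617 [ 586.04201657 -148.88266756  294.20287089] box ((581.2525024414062, -159.31236267089844), (59.03279113769531, 94.52056884765625), 8.965907096862793)
base [ 209  209  127   99 2767] [565.91743175  88.9212691   12.84380653] ((561.23046875, 83.09602355957031), (83.2356948852539, 359.3404235839844), 5.073115825653076)
z42 [ 67 126  39  42 124] [ 726.43155298 -488.98049592   41.90911116] ((722.679443359375, -489.8853759765625), (160.00694274902344, 6.73349666595459), 14.49018669128418)
z42 [247 149  33  28 503] [ 402.96467772 -105.14459051   44.07564354] ((401.40020751953125, -107.28145599365234), (83.26531982421875, 79.463211059
[... 1806 characters left out ...]
.46536636352539)
z42 [282 128  37  36 566] [ 735.84982028 -130.67148794   43.4924771 ] ((736.8517456054688, -131.01467895507812), (79.7210464477539, 78.92390441894531), 36.95057678222656)
z42 [415 128  16  53  93] [ 723.27564291 -491.49516212   42.04080798] ((722.9796752929688, -491.4188537597656), (159.12950134277344, 4.510241508483887), 14.660627365112305)
z42 [164 210  18   8 110] [530.31634112 227.62971083  41.4857625 ] ((530.157470703125, 228.9918212890625), (18.262008666992188, 48.37022018432617), 5.339466094970703)
z42 [272 244  37  37 646] [ 400.75719545 -108.95424106   43.46973943] ((400.7861633300781, -109.72534942626953), (79.71749114990234, 78.74830627441406), 35.194454193115234)
```

View pics/c.png

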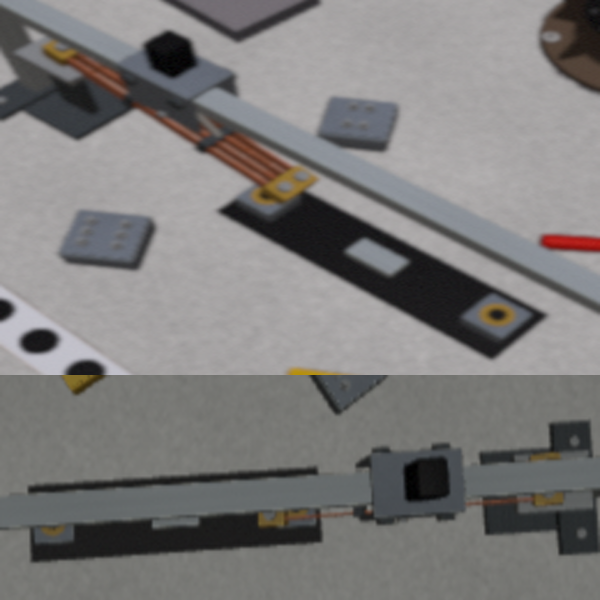

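The crop shows the grip centred on the plate at about (580.5, -160.2), and both views agree. The rail is yawed 5.05°, and the fixture centre lies about 243 mm further along the rail. I'll rise and turn first, then travel.

Call:
{"method": "play_rows", "body": {
  "increments": [1, 0, 0, -0.85, 0.1, 1, 0, 0, -0.85, 0.201, 1, 0, 0, -0.85, 0.201, 1, 0.3, -0.2, -0.85, 0.201, 1, 0.6, -0.4, -0.85, 0.201, 1, 0.8, -0.5, -0.85, 0.201, 1, 1, -0.6, -0.85, 0.201, 1, 1, -0.6, -0.85, 0.201, 1, 1, -0.6, -0.85, 0.201, 1, 1, -0.6, -0.85, 0.201]
}}

```text
clock: 1.1
eef_pos: [392.6, -408.2, 401.2]
orientation: [0.0, 0.999, 0.045, -0.0]
wrist_force: [-0.6, -1.0, 1.1]
gripper_width: 85.3
finger_force: 0.0
```

```bash
cat >> h.py <<'E'
def tgt(p):
    s=monitor.observe(); w,x,y,z=s["orientation"]
    from scipy.spatial.transform import Rotation as R
    M=R.from_quat([x,y,z,w]).as_matrix()
    print("t",s["clock"],"pos",s["eef_pos"].round(1),"yaw",np.degrees(np.arctan2(M[1,0],M[0,0])).round(2),"shift/200",(M.T@(np.array(p)-s["eef_pos"])/200).round(4),"qd",np.abs(s["qd"]).max().round(3),"F",s["wrist_force"].round(1),s["gripper_width"],s["finger_force"])
E
python3 -c "
from h import *
tgt([580.4,-160.2,400])"
```

```text
t 1.1 pos [ 392.6 -408.2  401.2] yaw 5.15 shift/200 [ 1.0468 -1.1505  0.0058] qd 0.033 F [-0.6 -1.   1.1] 85.34646199725947 0.0
```

Call:
{"method": "play_rows", "body": {
  "increments": [1, 0.15, -0.16, 0, 0, 1, 0.3, -0.32, 0, 0, 1, 0.45, -0.48, 0, 0, 1, 0.6, -0.64, 0, 0, 1, 0.75, -0.8, 0, 0, 1, 0.9, -0.96, 0, 0, 1, 1, -1, 0, 0, 1, 1, -1, 0, 0, 1, 1, -1, 0, 0]
}}

```text
clock: 2.0
eef_pos: [573.5, -192.9, 400.7]
orientation: [0.0, 0.999, 0.044, -0.001]
wrist_force: [-0.8, 0.2, 0.2]
gripper_width: 85.5
finger_force: 0.0
```

```bash
python3 -c "
from h import *
tgt([580.4,-160.2,306])"
```

```text
t 2.0 pos [ 573.5 -192.9  400.7] yaw 5.03 shift/200 [ 0.0492 -0.1598  0.4733] qd 0.019 F [-0.8  0.2  0.2] 85.54876353564529 0.0
```

Call:
{"method": "play_rows", "body": {
  "increments": [1, 0.05, -0.16, 0, 0, 1, 0.05, -0.16, 0, 0, 1, 0.05, -0.16, 0.2, 0, 1, 0.05, -0.16, 0.4, 0, 1, 0.05, -0.16, 0.473, 0, 1, 0.05, -0.16, 0.473, 0, 0.3, 0.05, -0.16, 0.473, 0, 0, 0.05, -0.16, 0.473, 0, 0, 0.05, -0.16, 0.473, 0, 0, 0.05, -0.16, 0.473, 0],
  "newtons": 60
}}

```text
clock: 3.0
eef_pos: [581.4, -159.6, 307.8]
orientation: [0.0, 0.999, 0.044, 0.001]
wrist_force: [-5.3, -3.2, 23.9]
gripper_width: 29.8
finger_force: 57.0
```

```bash
python3 - <<'E'
from h import *
tgt([580.4,-160.2,306])
E
```

```text
t 3.0 pos [ 581.4 -159.6  307.8] yaw 5.05 shift/200 [-0.0052  0.0028  0.0091] qd 0.014 F [-5.3 -3.2 23.9] 29.77062280821154 56.97490453720093
```

Call:
{"method": "play_rows", "body": {
  "increments": [0, 0, -0.05, -0.01, 0, 0, 0, -0.1, -0.01, 0, 0, 0, -0.15, -0.01, 0, 0, 0, -0.2, -0.01, 0, 0, 0, -0.25, -0.01, 0, 0, 0, -0.3, -0.01, 0, 0, 0, -0.4, -0.01, 0, 0, 0, -0.5, -0.01, 0, 0, 0, -0.6, -0.01, 0, 0, 0, -0.7, -0.01, 0]
}}

```text
clock: 4.0
eef_pos: [568.7, -19.0, 308.0]
orientation: [0.0, 0.999, 0.044, -0.0]
wrist_force: [8.2, -0.8, -18.2]
gripper_width: 29.6
finger_force: 64.7
```

Call:
{"method": "play_rows", "body": {
  "increments": [0, 0, -0.1, 0, 0, 0, 0, -0.2, 0, 0, 0, 0, -0.25, 0, 0, 0, 0, -0.25, 0, 0]
}}

```text
clock: 4.4
eef_pos: [564.2, 31.7, 308.0]
orientation: [-0.0, 0.999, 0.045, -0.0]
wrist_force: [6.5, 1.2, -16.1]
gripper_width: 29.6
finger_force: 64.8
```

```bash
cat >> h.py <<'E'
def snap(k,n="scene"):
    out=[]
    for i in range(k):
        t=monitor.observe()["clock"]; p,d=cams.read_camera(n); out.append((t,p,d))
    return out
E
python3 - <<'E'
from h import *
import pickle
tgt([560.3,82.8,306])
o=snap(16); tgt([560.3,82.8,306])
pickle.dump(o,open("s1.pkl","wb"))
print([round(a[0],3) for a in o])
cv2.imwrite("pics/s1.png",cv2.resize(o[0][1][60:330,90:430,::-1],None,fx=2,fy=2))
E
```

```text
t 4.4 pos [564.2  31.7 308. ] yaw 5.13 shift/200 [ 0.0032 -0.2563  0.0099] qd 0.021 F [  6.5   1.2 -16.1] 29.607097343097852 64.77769732475281
t 5.2 pos [564.4  30.3 308. ] yaw 5.06 shift/200 [ 0.0029 -0.263   0.0098] qd 0.001 F [  5.5   2.3 -16.6] 29.34635312638646 64.79322552680969
[4.4, 4.45, 4.5, 4.55, 4.6, 4.65, 4.7, 4.75, 4.8, 4.85, 4.9, 4.95, 5.0, 5.05, 5.1, 5.15]
```

View pics/s1.png

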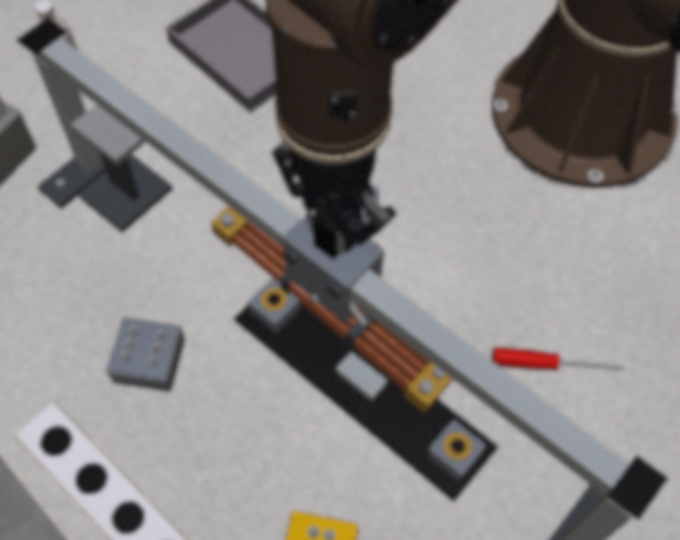

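The shunt hangs free: the brass ends are visible at crop (228,222) and (428,385), and the boxes are untouched. Next I extract the swing angle from each frame.

```bash
cat >> h.py <<'E'
E_=np.array([-.088,.9961]); O_=np.array([560.3,82.8])
W=np.sqrt(9.81/.424)
def angle(p,d,n="scene"):
    P=pts(n,d); h=cv2.cvtColor(p,cv2.COLOR_RGB2HSV).astype(int)
    q=P[...,:2]-O_; s=q@E_; w=q@np.array([E_[1],-E_[0]])
    m=(d>0)&(abs(w)<40)&(P[...,2]>80)&(P[...,2]<245)&(h[...,0]<30)&(h[...,1]>90)&(h[...,2]>60)
    s,z=s[m],P[...,2][m]
    lo,hi=s.min(),s.max()
    a=s<np.percentile(s,1)+30; b=s>np.percentile(s,99)-30
    A=np.array([s[a].mean(),np.median(z[a])]);B=np.array([s[b].mean(),np.median(z[b])])
    k=np.polyfit(s,z,1)
    return -np.arctan2(B[1]-A[1],B[0]-A[0]),-np.arctan(k[0]),m.sum(),(np.percentile(s,1)+np.percentile(s,99))/2
def fit(ts,th,t0,off=None):
    dt=np.array(ts)-t0; c=[np.cos(W*dt),np.sin(W*dt)]
    if off is None: c.append(np.ones_like(dt)); y=np.array(th)
    else: y=np.array(th)-off
    x,*_=np.linalg.lstsq(np.array(c).T,y,rcond=None)
    r=y-np.array(c).T@x
    return x,r.std()   # theta(t0), theta'(t0)/W, offset
E
python3 - <<'E'
from h import *
import pickle
o=pickle.load(open("s1.pkl","rb"))
A=[angle(p,d) for t,p,d in o]
for (t,_,_),a in zip(o,A): print(t,np.round(a,4))
for j in(0,1): print(fit([x[0] for x in o],[a[j] for a in A],5.2))
E
```

```text
4.4 [ 9.02000e-02  9.63000e-02  1.53600e+03 -5.22563e+01]
4.45 [ 1.13800e-01  1.16400e-01  1.53800e+03 -5.41537e+01]
4.5 [ 1.27800e-01  1.30000e-01  1.53400e+03 -5.52087e+01]
4.55 [ 1.33200e-01  1.38000e-01  1.52100e+03 -5.58367e+01]
4.6 [ 1.35300e-01  1.37000e-01  1.52700e+03 -5.55856e+01]
4.65 [ 1.28600e-01  1.30400e-01  1.52900e+03 -5.55857e+01]
4.7 [ 1.10000e-01  1.13800e-01  1.53200e+03 -5.45419e+01]
4.75 [ 8.94000e-02  9.18000e-02  1.53700e+03 -5.39291e+01]
4.8 [ 6.1700e-02  6.5300e-02  1.5360e+03 -5.2281e+01]
4.85 [ 3.02000e-02  3.37000e-02  1.53400e+03 -5.09308e+01]
4.9 [-3.80000e-03  1.00000e-04  1.53200e+03 -4.91139e+01]
4.95 [-3.75000e-02 -3.25000e-02  1.53000e+03 -4.73239e+01]
5.0 [-6.82000e-02 -6.56000e-02  1.51100e+03 -4.58679e+01]
5.05 [-9.53000e-02 -9.23000e-02  1.49400e+03 -4.40259e+01]
5.1 [-1.19800e-01 -1.13300e-01  1.48400e+03 -4.29272e+01]
5.15 [-1.31500e-01 -1.27600e-01  1.45700e+03 -4.22488e+01]
(array([-0.13843408, -0.01752349, -0.00323316]), np.float64(0.001136511267671601))
(array([-0.13742071, -0.01658879,  0.00099343]), np.float64(0.0009083787451856909))
```

```bash
cat >> h.py <<'E'
def plan(th0,q0,D,N=10,lag=.05,L=.424):
    # th0, q0=theta'/W at start; N rows; returns row positions (m), rounded 0.001 of 0.2 m
    t=np.arange(N+1)*.1+lag; T=t[-1]
    A=np.array([np.sin(W*(T-t))/(L*W),np.cos(W*(T-t))/(L*W),np.ones(N+1),(T-t)])
    c,s=np.cos(W*T),np.sin(W*T)
    b=np.array([-(th0*c+q0*s),-(-th0*s+q0*c),0,D])
    dv=np.linalg.lstsq(A,b,rcond=None)[0]
    x=np.cumsum(np.cumsum(dv)[:-1])*.1
    print("v",np.cumsum(dv).round(3)); print("rows y:",(-x/.2).round(3))
E
python3 - <<'E'
from h import *
for N in(8,10,13): plan(-.138,-.017,.050,N)
E
```

```text
v [ 0.338  0.294  0.078 -0.127 -0.199 -0.112  0.061  0.166  0.   ]
rows y: [-0.169 -0.316 -0.355 -0.292 -0.192 -0.136 -0.167 -0.25 ]
v [ 0.208  0.229  0.133 -0.002 -0.107 -0.139 -0.089  0.016  0.116  0.136
  0.   ]
rows y: [-0.104 -0.218 -0.285 -0.284 -0.23  -0.16  -0.116 -0.124 -0.182 -0.25 ]
v [ 0.086  0.112  0.09   0.039 -0.018 -0.061 -0.074 -0.053 -0.004  0.057
  0.107  0.126  0.093  0.   ]
rows y: [-0.043 -0.099 -0.144 -0.163 -0.154 -0.124 -0.087 -0.061 -0.059 -0.087
 -0.141 -0.203 -0.25 ]
```

Call:
{"method": "play_rows", "body": {
  "increments": [0, 0, -0.104, 0, 0, 0, 0, -0.218, 0, 0, 0, 0, -0.285, 0, 0, 0, 0, -0.284, 0, 0, 0, 0, -0.23, 0, 0, 0, 0, -0.16, 0, 0, 0, 0, -0.116, 0, 0, 0, 0, -0.124, 0, 0, 0, 0, -0.182, 0, 0, 0, 0, -0.25, 0, 0]
}}

```text
clock: 6.2
eef_pos: [560.0, 79.5, 307.9]
orientation: [0.0, 0.999, 0.044, -0.0]
wrist_force: [5.9, -0.9, -15.9]
gripper_width: 29.3
finger_force: 64.8
```

Call:
{"method": "play_rows", "body": {
  "increments": [0, 0, 0, 0, 0, 0, 0, 0, 0, 0]
}}

```text
clock: 6.4
eef_pos: [559.9, 80.5, 308.0]
orientation: [-0.0, 0.999, 0.044, -0.0]
wrist_force: [6.1, 0.8, -16.3]
gripper_width: 28.9
finger_force: 64.9
```

```bash
cat >> h.py <<'E'
def meas(k=24,name="s"):
    import pickle
    o=snap(k); t=monitor.observe()["clock"]; pickle.dump(o,open(name+".pkl","wb"))
    A=[angle(p,d) for _,p,d in o]
    print(np.round([a[1] for a in A],3))
    for j in(0,1): print(np.round(fit([x[0] for x in o],[a[j] for a in A],t)[0],4))
    print("centre s",np.mean([a[3] for a in A])); return o
E
python3 - <<'E'
from h import *
tgt([560.3,82.8,306])
o=meas(24,"s2"); tgt([560.3,82.8,306])
cv2.imwrite("pics/s2.png",cv2.resize(o[-1][1][130:310,160:360,::-1],None,fx=3,fy=3))
E
```

```text
t 6.4 pos [559.9  80.5 308. ] yaw 5.09 shift/200 [ 0.0031 -0.0115  0.0098] qd 0.007 F [  6.1   0.8 -16.3] 28.90869810767781 64.85016345977783
[ 0.024  0.015  0.006 -0.003 -0.011 -0.021 -0.028 -0.033 -0.038 -0.04
 -0.039 -0.037 -0.032 -0.026 -0.019 -0.01  -0.002  0.007  0.015  0.024
  0.03   0.033  0.036  0.036]
[ 0.0346 -0.0134 -0.0037]
[ 0.0355 -0.0134 -0.0017]
centre s 0.5268312995555267
t 7.6 pos [559.9  80.1 308. ] yaw 5.06 shift/200 [ 0.0031 -0.0135  0.0098] qd 0.002 F [  4.4   1.7 -15.7] 29.31353879169442 64.84687328338623
```

View pics/s2.png

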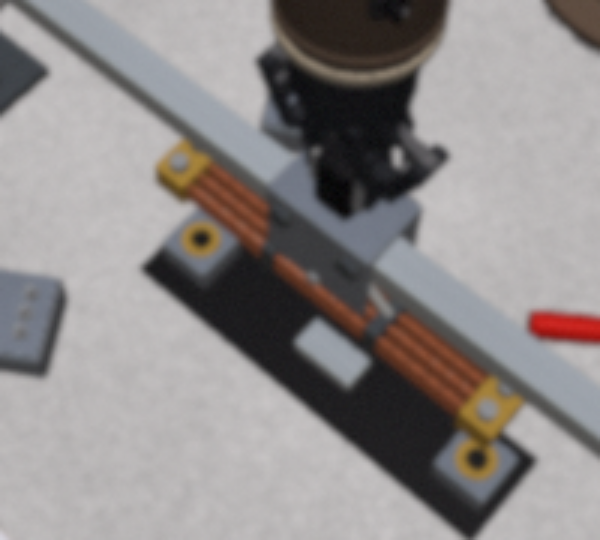

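```bash
python3 - <<'E'
from h import *
import pickle
L=.424
o=pickle.load(open("s2.pkl","rb")); A=[angle(p,d) for _,p,d in o]; ts=[x[0] for x in o]
y=-.2*np.array([0,-.104,-.218,-.285,-.284,-.23,-.16,-.116,-.124,-.182,-.25])
v=np.r_[0,np.diff(y)/.1,0]; dv=np.diff(v); tk=5.2+np.arange(11)*.1
x,_=fit(ts,[a[1] for a in A],7.6)
for lag in np.arange(0,.16,.01):
    tt=tk+lag; d=W*2.4
    th=-.1375*np.cos(d)-.017*np.sin(d)+(dv*np.sin(W*(7.6-tt))).sum()/L/W
    q=.1375*np.sin(d)-.017*np.cos(d)+(dv*np.cos(W*(7.6-tt))).sum()/L/W
    print(round(lag,2),round(np.hypot(th-x[0],q-x[1]),4))
n="scene"; P=np.median([pts(n,d) for _,p,d in o[:3]],0)
d=o[0][2]; Z=P[...,2]; p=o[0][1].astype(int); q=P[...,:2]-O_; s=q@E_; w=q@np.array([E_[1],-E_[0]])
B=(d>0)&(abs(Z-12)<5)&(abs(w)<60)&(abs(s)<210)&(p.sum(-1)<120)
print("base s",np.percentile(s[B],[.5,99.5]),"w",np.percentile(w[B],[.5,99.5]))
S=(d>0)&(abs(Z-42)<4)&(abs(w)<40)
for g in(1,-1):
    m=S&(s*g>100)&(s*g<190); print("sock s",np.percentile(s[m],[1,99]),"w",np.percentile(w[m],[1,99]))
i=np.argmin([abs(a[1]) for a in A])
print("th~0",A[i]); 
for i in(3,16):
    P=pts(n,o[i][2]); h=cv2.cvtColor(o[i][1],cv2.COLOR_RGB2HSV).astype(int)
    q=P[...,:2]-O_; s=q@E_; w=q@np.array([E_[1],-E_[0]])
    m=(abs(w)<40)&(P[...,2]>80)&(P[...,2]<245)&(h[...,0]<30)&(h[...,1]>90)&(h[...,2]>60)
    print(A[i],np.percentile(s[m],[0,.5,1,2,98,99,99.5,100]))
E
```

```text
0.0 0.0074
0.01 0.012
0.02 0.0181
0.03 0.0245
0.04 0.0312
0.05 0.0378
0.06 0.0445
0.07 0.0512
0.08 0.0579
0.09 0.0646
0.1 0.0712
0.11 0.0778
0.12 0.0843
0.13 0.0908
0.14 0.0973
0.15 0.1037
base s [-174.07770404  178.33472321] w [-30.24258055  41.90754073]
sock s [124.77184611 173.54152972] w [-25.04463508  22.70446609]
sock s [-173.96494015 -125.5254974 ] w [-22.49556701  22.97919922]
th~0 (np.float64(-0.0023939266172997953), np.float64(-0.0021459399450187537), np.int64(1615), np.float64(0.41430544667970537))
(np.float64(-0.004873219387841147), np.float64(-0.0033529794528462877), np.int64(1611), np.float64(0.4011498091070109)) [-164.88367818 -162.96915796 -161.18433336 -157.29394525  160.44507947
  161.98663298  162.79034433  163.22958557]
(np.float64(-0.0023939266172997953), np.float64(-0.0021459399450187537), np.int64(1615), np.float64(0.41430544667970537)) [-165.00430121 -163.30707855 -161.12433065 -157.73036559  160.30400244
  161.95294154  162.53886914  163.1514601 ]
```

```bash
python3 - <<'E'
from h import *
plan(.0365,-.0134,.001,10,0.); print(monitor.observe()["clock"])
E
```

```text
v [-0.037 -0.037 -0.014  0.016  0.038  0.044  0.032  0.008 -0.016 -0.024
 -0.   ]
rows y: [ 0.019  0.037  0.044  0.036  0.016 -0.006 -0.022 -0.025 -0.017 -0.005]
7.6
```

Call:
{"method": "play_rows", "body": {
  "increments": [0, 0, 0.019, 0, 0, 0, 0, 0.037, 0, 0, 0, 0, 0.044, 0, 0, 0, 0, 0.036, 0, 0, 0, 0, 0.016, 0, 0, 0, 0, -0.006, 0, 0, 0, 0, -0.022, 0, 0, 0, 0, -0.025, 0, 0, 0, 0, -0.017, 0, 0, 0, 0, -0.005, 0, 0]
}}

```text
clock: 8.6
eef_pos: [559.8, 81.1, 307.9]
orientation: [-0.0, 0.999, 0.044, -0.0]
wrist_force: [6.1, 1.8, -16.4]
gripper_width: 28.8
finger_force: 64.8
```

```bash
python3 - <<'E'
from h import *
o=snap(1,"top"); t,p,d=o[0]; np.savez("top3.npz",p=p,d=d)
o=meas(24,"s3"); tgt([560.3,82.8,306])
i=0
n="top";P=pts(n,d); h=cv2.cvtColor(p,cv2.COLOR_RGB2HSV).astype(int)
q=P[...,:2]-O_; s=q@E_; w=q@np.array([E_[1],-E_[0]]); Z=P[...,2]
m=(d>0)&(abs(w)<40)&(Z>80)&(Z<245)&(h[...,0]<30)&(h[...,1]>90)&(h[...,2]>60)
print("bar",m.sum(),np.percentile(s[m],[0,1,99,100]))
B=(d>0)&(abs(Z-12)<5)&(abs(w)<60)&(abs(s)<210)&(p.astype(int).sum(-1)<120)
print("base s",np.percentile(s[B],[0,1,99,100]))
S=(d>0)&(abs(Z-42)<4)&(abs(w)<40)
for g in(1,-1):
    m=S&(s*g>100)&(s*g<190); print("sock s",m.sum(),np.percentile(s[m],[1,99]) if m.any() else 0)
cv2.imwrite("pics/top3.png",cv2.resize(p[160:250,140:320,::-1],None,fx=4,fy=4,interpolation=cv2.INTER_CUBIC))
E
```

```text
[-0.004 -0.005 -0.005 -0.006 -0.007 -0.007 -0.006 -0.006 -0.005 -0.005
 -0.003 -0.003 -0.002  0.     0.001  0.002  0.003  0.003  0.003  0.004
  0.003  0.003  0.    -0.001]
[ 0.0001 -0.005  -0.004 ]
[ 0.0005 -0.0049 -0.0018]
centre s 1.0802809309020784
t 9.85 pos [559.9  80.8 307.9] yaw 5.06 shift/200 [ 0.0031 -0.0099  0.0097] qd 0.001 F [  7.1  -1.3 -17.2] 29.579363110944517 64.85184788703918
bar 59 [-166.26765412 -166.10033706 -136.68905392 -136.06147201]
base s [-182.15937563 -181.92948596  131.74419203  156.64429571]
sock s 0 0
sock s 11 [-174.59397672 -147.46649   ]
```

View pics/top3.png

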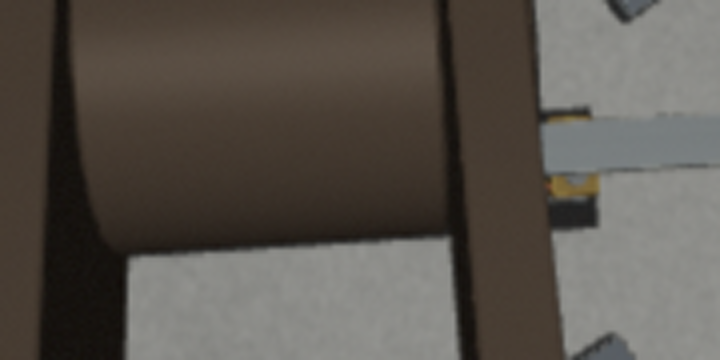

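```bash
python3 - <<'E'
from h import *
plan(.0004,-.005,.0006,10,0.); print(monitor.observe()["clock"])
E
```

```text
v [-0.001  0.001  0.003  0.005  0.005  0.004  0.001 -0.002 -0.004 -0.004
 -0.   ]
rows y: [ 0.     0.    -0.001 -0.004 -0.006 -0.008 -0.008 -0.007 -0.005 -0.003]
9.85
```

Now I play that correction, then hold. The five-second hold is done with repeated rows and camera calls.

Call:
{"method": "play_rows", "body": {
  "increments": [0, 0, 0, 0, 0, 0, 0, 0, 0, 0, 0, 0, -0.001, 0, 0, 0, 0, -0.004, 0, 0, 0, 0, -0.006, 0, 0, 0, 0, -0.008, 0, 0, 0, 0, -0.008, 0, 0, 0, 0, -0.007, 0, 0, 0, 0, -0.005, 0, 0, 0, 0, -0.003, 0, 0]
}}

```text
clock: 10.85
eef_pos: [559.8, 81.7, 308.0]
orientation: [-0.0, 0.999, 0.044, -0.0]
wrist_force: [5.2, 1.5, -16.1]
gripper_width: 29.0
finger_force: 64.8
```

```bash
python3 - <<'E'
from h import *
o=meas(26,"s4"); tgt([560.3,82.8,306])
P=np.mean([x[1] for x in o],0)
cv2.imwrite("pics/s4.png",cv2.resize(P[130:310,160:360,::-1],None,fx=3.3,fy=3.3,interpolation=cv2.INTER_CUBIC))
E
```

```text
[-0.001 -0.001 -0.002 -0.003 -0.002 -0.003 -0.002 -0.001 -0.002 -0.002
 -0.002 -0.002 -0.003 -0.001 -0.001 -0.002 -0.002 -0.002 -0.001 -0.002
 -0.001 -0.002 -0.002 -0.001 -0.001 -0.002]
[ 0.0003 -0.0009 -0.0041]
[ 0.0003 -0.0004 -0.0018]
centre s 2.0561944552158837
t 12.15 pos [559.8  81.6 308. ] yaw 5.06 shift/200 [ 0.003  -0.0058  0.01  ] qd 0.001 F [  6.1   1.4 -16.3] 29.1577300106336 64.84500646591187[ WARN:0@14.020] global loadsave.cpp:1063 imwrite_ Unsupported depth image for selected encoder is fallbacked to CV_8U.
```

View pics/s4.png

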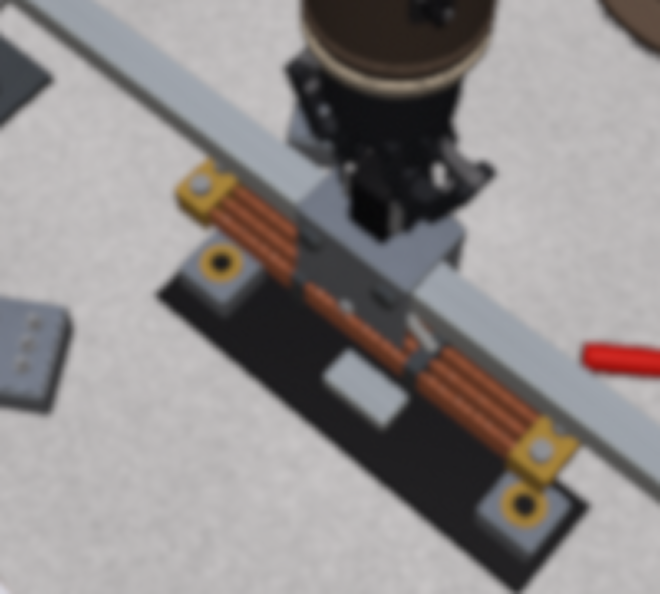

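The shunt is still (below 0.001 rad). Bolts are at crop (202,186) and (542,451), and socket rings at (221,262) and (525,503). From these I check the alignment.

```bash
python3 - <<'E'
from h import *
import pickle
o=pickle.load(open("s4.pkl","rb"))
D=np.median([x[2] for x in o],0); I=np.mean([x[1] for x in o],0).astype(np.uint8); f,cx,cy,T=K("scene"); P=pts("scene",D)
def at(u,v,z):
    r=T[:3,:3]@np.array([(u-cx)/f,(v-cy)/f,1]); q=T[:3,3]+r*(z-T[2,3])/r[2]; q=q[:2]-O_; return q@E_,q@np.array([E_[1],-E_[0]])
h=cv2.cvtColor(I,cv2.COLOR_RGB2HSV).astype(int); g=I.astype(int)
def cen(U,V,kind):
    u0,v0=U/3.3+160,V/3.3+130; vv,uu=np.mgrid[:384,:512]; r=np.hypot(uu-u0,vv-v0)
    if kind=="bolt": wt=np.clip(120-h[...,1],0,None)*(r<4.5)
    else: wt=np.clip(60-g.sum(-1)/3,0,None)*(r<5)
    c=(uu*wt).sum()/wt.sum(),(vv*wt).sum()/wt.sum()
    z=np.median(P[...,2][r<3]); return c,z
for k,U,V in(("bolt",202,186),("bolt",542,451),("sock",221,262),("sock",525,503)):
    c,z=cen(U,V,k); print(k,np.round(c,2),z.round(1),"s,w",np.round(at(*c,z if k=="bolt" else 42),2),np.round(at((U+.5)/3.3+159.5,(V+.5)/3.3+129.5,z if k=="bolt" else 42),2))
for x in("box"): pass
E
```

```text
bolt [220.22 185.45] 183.3 s,w [-149.61   12.06] [-147.45   12.19]
bolt [323.61 266.13] 183.8 s,w [149.65  11.77] [150.35  11.71]
sock [226.56 209.18] 44.8 s,w [-151.98   -1.3 ] [-152.14   -1.69]
sock [318.5  282.57] 44.8 s,w [148.53  -1.85] [148.23  -3.21]
```

Alignment is within about 1 mm. I hold here for more than five seconds.

Call:
{"method": "play_rows", "body": {
  "increments": [0, 0, 0, 0, 0, 0, 0, 0, 0, 0, 0, 0, 0, 0, 0, 0, 0, 0, 0, 0, 0, 0, 0, 0, 0, 0, 0, 0, 0, 0, 0, 0, 0, 0, 0, 0, 0, 0, 0, 0, 0, 0, 0, 0, 0, 0, 0, 0, 0, 0]
}}

```text
clock: 13.15
eef_pos: [559.8, 81.6, 308.0]
orientation: [-0.0, 0.999, 0.044, -0.0]
wrist_force: [6.1, 0.7, -16.2]
gripper_width: 29.2
finger_force: 64.8
```

Call:
{"method": "play_rows", "body": {
  "increments": [0, 0, 0, 0, 0, 0, 0, 0, 0, 0, 0, 0, 0, 0, 0, 0, 0, 0, 0, 0, 0, 0, 0, 0, 0, 0, 0, 0, 0, 0, 0, 0, 0, 0, 0, 0, 0, 0, 0, 0, 0, 0, 0, 0, 0, 0, 0, 0, 0, 0]
}}

```text
clock: 14.15
eef_pos: [559.8, 81.6, 307.9]
orientation: [-0.0, 0.999, 0.044, -0.0]
wrist_force: [6.0, 1.5, -16.7]
gripper_width: 29.1
finger_force: 64.8
```

Call:
{"method": "play_rows", "body": {
  "increments": [0, 0, 0, 0, 0, 0, 0, 0, 0, 0, 0, 0, 0, 0, 0, 0, 0, 0, 0, 0, 0, 0, 0, 0, 0, 0, 0, 0, 0, 0, 0, 0, 0, 0, 0, 0, 0, 0, 0, 0, 0, 0, 0, 0, 0, 0, 0, 0, 0, 0]
}}

```text
clock: 15.15
eef_pos: [559.8, 81.6, 308.0]
orientation: [-0.0, 0.999, 0.044, -0.0]
wrist_force: [5.8, 1.4, -16.2]
gripper_width: 29.5
finger_force: 64.8
```

Call:
{"method": "play_rows", "body": {
  "increments": [0, 0, 0, 0, 0, 0, 0, 0, 0, 0, 0, 0, 0, 0, 0, 0, 0, 0, 0, 0, 0, 0, 0, 0, 0, 0, 0, 0, 0, 0, 0, 0, 0, 0, 0, 0, 0, 0, 0, 0, 0, 0, 0, 0, 0, 0, 0, 0, 0, 0]
}}

```text
clock: 16.15
eef_pos: [559.8, 81.6, 308.0]
orientation: [-0.0, 0.999, 0.044, -0.0]
wrist_force: [5.5, 1.5, -16.6]
gripper_width: 29.2
finger_force: 64.8
```

Call:
{"method": "play_rows", "body": {
  "increments": [0, 0, 0, 0, 0, 0, 0, 0, 0, 0, 0, 0, 0, 0, 0, 0, 0, 0, 0, 0, 0, 0, 0, 0, 0, 0, 0, 0, 0, 0, 0, 0, 0, 0, 0, 0, 0, 0, 0, 0, 0, 0, 0, 0, 0, 0, 0, 0, 0, 0]
}}

```text
clock: 17.15
eef_pos: [559.8, 81.6, 308.0]
orientation: [-0.0, 0.999, 0.044, -0.0]
wrist_force: [5.4, 1.8, -15.4]
gripper_width: 29.5
finger_force: 64.8
```

```bash
python3 -c "
from h import *
meas(10,'s5'); tgt([560.3,82.8,306])"
```

```text
[-0.001 -0.001 -0.002 -0.002 -0.001 -0.002 -0.001 -0.002 -0.002 -0.002]
[-0.0002 -0.0006 -0.0043]
[-0.0004 -0.0004 -0.002 ]
centre s 2.158068766446351
t 17.65 pos [559.8  81.6 308. ] yaw 5.06 shift/200 [ 0.003  -0.0057  0.0098] qd 0.002 F [  5.3   0.9 -16.1] 29.194434055198784 64.84538912773132
```

Held still for over 6 s. Now I open the fingers and rise straight up.

Call:
{"method": "play_rows", "body": {
  "increments": [0.5, 0, 0, 0, 0, 1, 0, 0, 0, 0, 1, 0, 0, 0, 0, 1, 0, 0, 0, 0, 1, 0, 0, -0.1, 0, 1, 0, 0, -0.25, 0, 1, 0, 0, -0.4, 0, 1, 0, 0, -0.55, 0, 1, 0, 0, -0.55, 0, 1, 0, 0, -0.55, 0]
}}

```text
clock: 18.65
eef_pos: [559.8, 81.5, 419.2]
orientation: [-0.0, 0.999, 0.044, 0.001]
wrist_force: [0.0, 0.3, -0.1]
gripper_width: 85.4
finger_force: 0.0
```

```bash
python3 - <<'E'
from h import *
o=meas(26,'s6'); tgt([560.3,82.8,306])
p=o[-1][1]; cv2.imwrite("pics/s6.png",p[...,::-1])
E
```

```text
[-0.001 -0.001 -0.002 -0.002 -0.002 -0.002 -0.003 -0.001 -0.002 -0.003
 -0.002 -0.002 -0.003 -0.002 -0.003 -0.002 -0.002 -0.002 -0.001 -0.001
 -0.001 -0.001 -0.001 -0.001 -0.002 -0.002]
[ 0.0004 -0.0007 -0.0041]
[ 0.0003 -0.0004 -0.0019]
centre s 2.134984001559407
t 19.95 pos [559.7  81.5 418.7] yaw 5.05 shift/200 [ 0.0036 -0.0064  0.5635] qd 0.001 F [ 0.2 -0.5 -0.2] 85.31516213317425 0.0
```

View pics/s6.png

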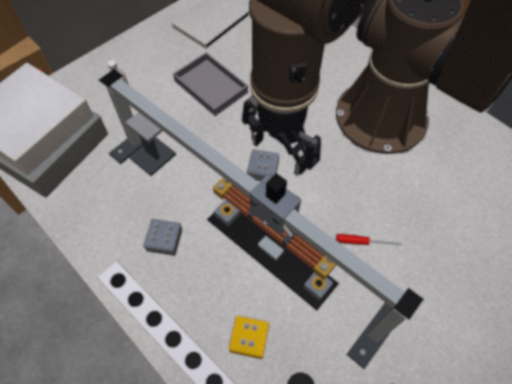

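The gripper is clear of the trolley. The shunt hangs level over the sockets at (228,210) and (318,284), and the boxes at (264,165), (163,236) and (250,336) have not moved.

```bash
python3 -c "
from h import *
print(bot.hand_in())"
```

```text
the job is handed in; nothing more can be done
None
```

The job is handed in at about 20 s: the shunt was held still and level over the sockets for over 6 s (swing under 0.001 rad, studs within an estimated 1–2 mm of their sockets), then released; it still hung still afterwards, and the boxes were not moved.

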